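# Park the ball at the top of the toy ball track and bolt it in

### The job

With a fingertip, gently push the wooden ball up the sloped gutter of the ball track until it drops over the low cross-dowel near the top and rests there against rolling back, then push the wooden bolt fully in across the gutter behind it. Keep the ball in the gutter all the way: do not lift, pinch or squeeze it, and leave the other things on the nightstand where they are.

Things in the scene. Friction and masses are not known exactly. Their poses are not given: they have to be found in the camera images.
- channel: sloped V-shaped wooden gutter, fixed. Origin on the bottom line of the V, half-way along, 56 mm above the table. x points up the slope (7 degrees above level), y across, z square to it, up. It runs from x = -150 to +145 mm; flanks rise at 25 degrees to rims at y = +-34, z = 16. Its low end is open above the lower dowel. A base board 310 x 85 x 12 mm lies under it on the table
- low_dowel (a point): middle of the fixed 8 mm dowel across the gutter's floor near its low end (gutter frame x = -136; top at z = 18 mm, 2 mm above the rims). The ball rests against its upper side at the start, ball centre at x = -108
- top_dowel (a point): middle of the low fixed 8 mm dowel across the gutter's floor near its top (gutter frame x = 80; top at z = 5 mm). The ball must be pushed over it: once its centre is past about x = 85 it drops in by itself and stays; lower down it rolls back when let go
- stop (a point): middle of the face of the upright end board that closes the gutter's top end (gutter frame x = 129; the board rises to z = 52 mm). A ball pressed against it has its centre at x = 99
- ball_center (a point): centre of the smooth wooden ball, 60 mm across, about 75 g, free to roll in the gutter. It rolls easily when pushed at about the height of its centre; pushed from higher up it jams at the top dowel. In the gutter its centre is 33 mm above the gutter's bottom line
- seat (a point): the spot where the ball's centre lies when parked between the top dowel and the end board, x = 91 mm (gutter frame); same axes as the gutter
- bolt (a joint): how far the flat wooden bolt is pushed in, m: 0 drawn back, 0.066 fully in (end of travel). It slides along the gutter's +y with about 1.2 N of friction and stays where it is left. The bar is 10 mm thick, at gutter x = 46 to 56, z = 22 to 42 mm; at 0 its nose is at y = -50, fully in at +16. Its guide stands at x = 36 to 66, y = -49 to -66, top z = 50 mm (gutter frame)
- bolt_push (a point): middle of the outer face of the bolt's upright head plate, the face to push on towards the gutter's +y; the plate is 28 mm wide along x, 40 mm high and 8 mm thick, and this point moves with the bolt (gutter frame, drawn back: x = 51, y = -140, z = 36 mm). Same axes as the gutter
- stacking_cup: bystander: open plastic stacking cup, 70 mm across, 60 mm high; origin at the centre of its underside
- sippy_cup: bystander: stainless steel sippy cup with a spout lid, 64 mm across, 98 mm high; origin at the centre of its underside
- wooden_box: bystander: small wooden box with a sliding lid, 100 x 70 x 54 mm; origin at the centre of its underside
- clip: bystander: flat plastic pacifier clip, 50 x 22 x 17 mm; origin at the centre of its underside
Things that resemble listed ones, but are neither listed nor needed, are in the scene too. Leave any turquoise look-alike of the part that bears ball_center alone.

How it is judged:
By the outcome, as a careful person would: the job done as asked, in the order asked, and still so for the second after the job is handed in, with the robot touching nothing.
It also fails if it takes over 48 s, if anything falls off the work surface, if the arm or the gripper's body presses on something with over 40 N, if the wrist force passes 120 N, or if a joint passes its speed limit or range.

### The arm

A 6-joint arm with a two-finger parallel gripper is mounted at the origin on the work surface. World frame = base frame: x ahead of the robot, y to its left, z up, the work surface at z = 0. Lengths are in m, angles in rad, forces in N, time in s.
With the tool pointing down it reaches from about 0.35 to 0.975 m from the base axis. Payload 4.9 kg.
Tool frame: the origin (TCP) lies on the centre line of the jaws, within the pads' length; the fingertips stand manip.tcp_to_tips ahead of it and the grasp point (between the pads) lies 11 mm behind it (manip.tcp_to_tips is the distance from the TCP to the fingertips, in m); x points along the fingers, y is the direction in which the jaws open and shut, and the axes are right-handed (so a half turn about x gives the same grasp; the last joint's range is limited). The gripper opens to 85 mm and grips with 20 to 120 N. Pads are 22 mm wide; open, the fingers measure 114 mm over their backs; the gripper's body (76 mm by 85 mm) begins 54 mm behind the grasp point. The pads swing forward as they close: fully open they stand 13 mm farther back than shut.
Start: joints at [-1.373, 0.053, 1.613, -0, 1.476, -0.119], TCP at [0.195, -0.594, 0.239] pointing down, gripper open.
Joint ranges: [-3.01, 3.01], [-1.01, 2.22], [0.06, 2.58], [-1.02, 4.17], [0.09, 2.62], [-3.14, 3.14]. Speed limits (rad/s): [2.57, 2.57, 3.14, 3.14, 3.14, 3.14].

### API

Orientations are given as a unit quaternion [w, x, y, z].
In Python, from plant import status, imaging, workorder, manip gives the robot as it stands.
- The arm moves only by the tool carry_out, never from a script. Its argument "moves" is one flat list of numbers, 5 for each row, row after row: the opening, from 0 (shut) to 1 (fully open), then the shift along the tool's x, y, z in cm, then the turn about the tool's x in rad. In form: [claw, tx, ty, tz, twist, claw, tx, ty, tz, twist, ...]. A call has 1 to 12 rows; each row is the pose to reach, as a shift and turn from the pose commanded when the call began, along the tool's axes at that moment; what a row does not reach only later rows make up. A row lasts 1/12 s, in which the tool goes at most 41.7 mm and 7.16 degrees, less where a joint would pass 70% of its speed; a pose out of reach is approached as far as the arm can. A call with a gripper value outside its range is refused whole. The fingers move at their own pace and stop on an object; the grip force is fixed at half the most. Time passes only in rows, so rows that repeat a pose let the fingers close. It gives the time, the measured TCP pose, the force and the opening at its end, in the units of the state.
- status.state(): the state, without advancing time (a new reading comes with each control period).
- imaging.grab_frame(name): name is "scene" or "top" or "wrist"; returns the picture (400x640x3 uint8, red, green, blue); there is no depth.
- imaging.camera_info(name): a dict with "K" (3x3 intrinsics, pixels), "R" (3x3) and "t" (3): a world point X has camera coordinates R X + t. Camera axes: x right, y down, z forward; pixel columns grow to the right and rows downward; lengths in m; the calibration is good to about 2 mm. A picture is of the moment at which its call begins: read the wrist's pose just before it. camera_info takes no time and is no camera call; for the wrist camera it gives the pose at the moment of the call.
- workorder.job_done(): hands the job in, once; it reports no verdict.
The state is a dict: "time": time; "joint_pos": joint angles; "joint_vel": joint speeds; "joint_efforts": joint torques, N m; "tool_pos": TCP position; "tool_rot": TCP orientation; "contact_force": force on the tool from outside, world axes, zero at the start; "ft_torque": the same for the moment, N m; "gripper_width": opening from 0.0 (shut) to 1.0 (fully open).
Only numpy, scipy, OpenCV 4.12 (cv2) and the standard library are available. Lean on these libraries where they do the work, as an engineer would, in place of code of your own. Each camera call takes 0.05 s, during which the arm holds its last target.

## Working session

There is one attempt and no reset: what is moved stays moved. The work goes in short steps, Python scripts to look and compute and a tool call to move; the robot and the scene stay as the last step left them, time stands still between calls to the robot, and variables do not carry over. Pictures are saved under pics/ and viewed, and the job is handed in when it is done.

Besides the shell and the picture viewer there is one more tool, called after ">>>" as name(argument=value, ...) on one line, values as JSON. carry_out: Moves the arm, as the interface text tells. Its arguments: {"type":"object","properties":{"moves":{"type":"array","items":{"type":"number"}}},"required":["moves"]}

```bash
mkdir -p pics; ls
python3 - <<'E'
from plant import status, imaging, workorder, manip
import cv2
print(status.state()); print(manip.tcp_to_tips, dir(manip))
for n in ["scene","top","wrist"]:
    ci=imaging.camera_info(n); print(n,ci)
    im=imaging.grab_frame(n); cv2.imwrite(f"pics/{n}0.png",im[:,:,::-1])
E
```

```text
pics
{'time': 0.0, 'joint_pos': array([-1.37300711e+00,  5.33410312e-02,  1.61428569e+00,  3.58790349e-05,
        1.47597363e+00, -1.18984487e-01]), 'joint_vel': array([ 1.50645122e-03, -7.38464854e-05,  1.77647878e-04,  7.49986293e-04,
        1.08660834e-04,  7.38614327e-04]), 'joint_efforts': array([ 1.00858142e-03, -3.93676937e+01, -3.70179069e+01,  2.69324727e-05,
        7.06518869e-03, -4.88907645e-06]), 'tool_pos': array([ 0.19459016, -0.59330967,  0.23807776]), 'tool_rot': array([-0.11081771, -0.69824042, -0.11223726,  0.69827111]), 'contact_force': array([0.66023753, 0.049814  , 0.7167942 ]), 'ft_torque': array([0.0363301 , 0.05544887, 0.01547678]), 'gripper_width': 0.9983091564740036}
0.008 ['IKError', '__class__', '__delattr__', '__dict__', '__dir__', '__doc__', '__eq__', '__format__', '__ge__', '__getattribute__', '__getstate__', '__gt__', '__hash__', '__init__', '__init_subclass__', '__le__', '__lt__', '__module__', '__ne__', '__new__', '__reduce__', '__reduce_ex__', '__repr__', '__setattr__', '__sizeof__', '__str__', '__subclasshook__', '__weakref__', 'tcp_to_tips']
s
[... 406 characters left out ...]
        , 324.78067764],
       [  0.        , 422.80581856, 209.2093499 ],
       [  0.        ,   0.        ,   1.        ]]), 'R': array([[-0.00234584, -0.99963496, -0.02691561],
       [-0.98693887,  0.0066499 , -0.16095787],
       [ 0.1610781 ,  0.02618649, -0.9865942 ]]), 't': array([0.05697205, 0.50642452, 0.72885112])}
wrist {'K': array([[330.14758315,   0.        , 320.8299441 ],
       [  0.        , 330.14758315, 201.72733971],
       [  0.        ,   0.        ,   1.        ]]), 'R': array([[ 0.30968081, -0.95084002, -0.00102549],
       [-0.91324312, -0.29773574,  0.27810149],
       [-0.26473535, -0.08518618, -0.96055115]]), 't': array([-0.62497353, -0.03468185,  0.37853786])}
```

View pics/scene0.png

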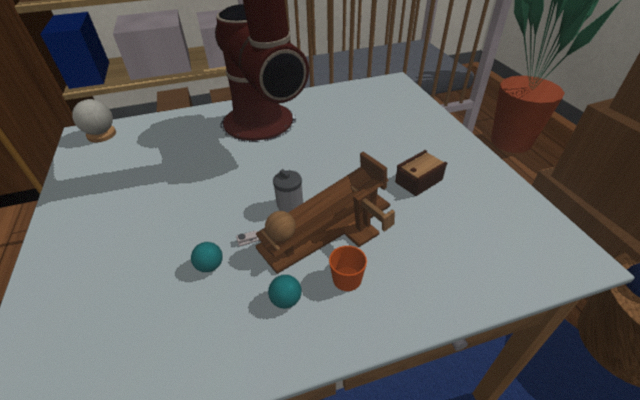

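View pics/top0.png

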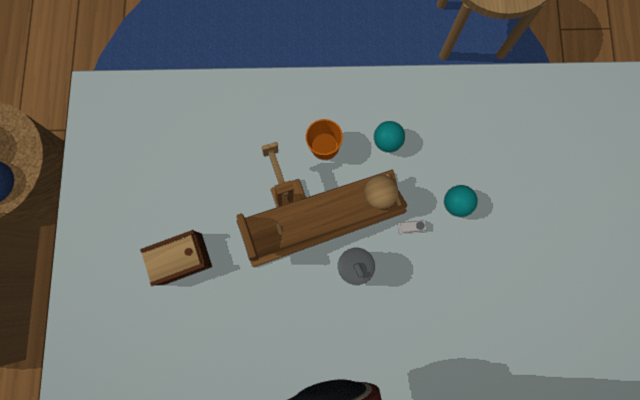

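View pics/wrist0.png

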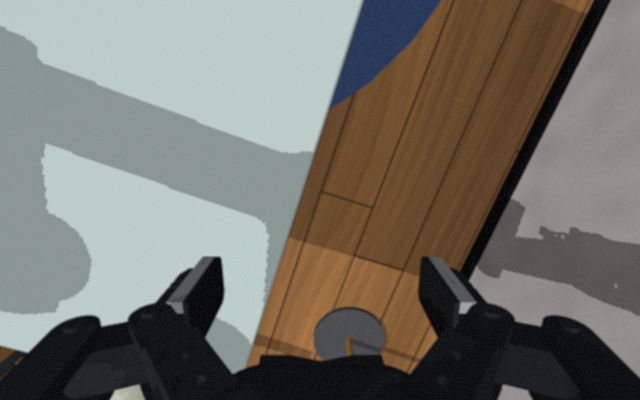

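Run:
```python
import cv2
a=cv2.imread('pics/top0.png')[120:280,225:425]; cv2.imwrite('pics/t1.png',cv2.resize(a,None,fx=4,fy=3.75,interpolation=cv2.INTER_CUBIC) if 0 else cv2.resize(a,(800,640))[:600] if 0 else cv2.resize(a[:150],(800,600),interpolation=cv2.INTER_CUBIC))
a=cv2.imread('pics/scene0.png')[145:275,230:403]; cv2.imwrite('pics/s1.png',cv2.resize(a,(173*4,130*4),interpolation=cv2.INTER_CUBIC))
```

```text
(no output)
```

View pics/t1.png

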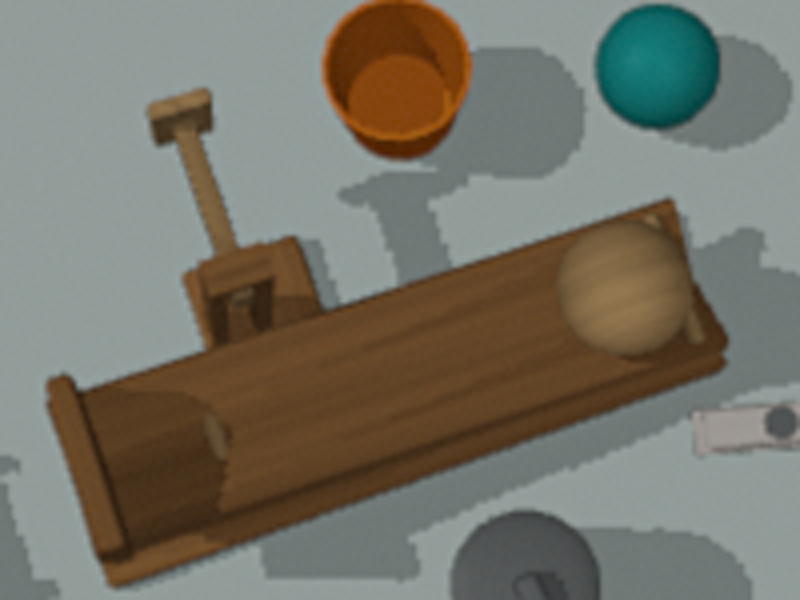

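View pics/s1.png

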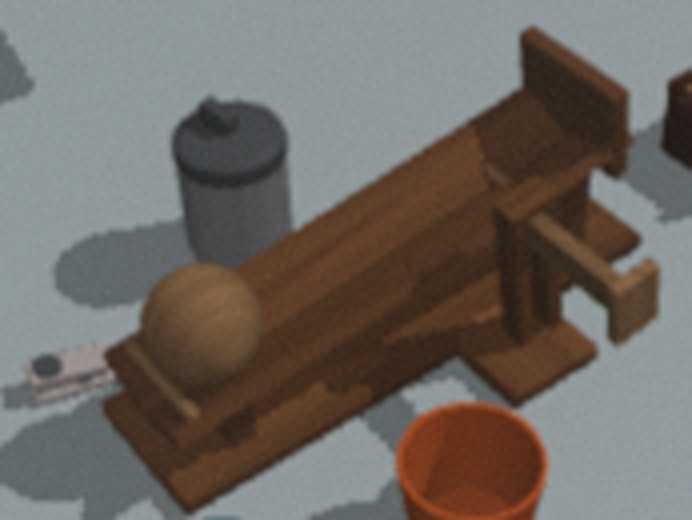

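```bash
cat > h.py <<'E'
import numpy as np, cv2
from plant import status, imaging, workorder, manip
from scipy.optimize import least_squares
from scipy.spatial.transform import Rotation as Ro
def Rg(yaw): return Ro.from_euler('z',yaw).as_matrix()@Ro.from_euler('y',-np.radians(7)).as_matrix()
def g2w(p,P):  # P mm gutter -> world m
    return np.array([p[0],p[1],0.056])+np.atleast_2d(P)@Rg(p[2]).T/1000
def proj(ci,X):
    c=X@ci['R'].T+ci['t']; q=c@ci['K'].T; return q[:,:2]/q[:,2:]
E
cat > fit.py <<'E'
from h import *
T=lambda x,y:(225+x/4-.375,120+y/4-.375); S=lambda x,y:(230+x/4-.375,145+y/4-.375)
obs=[('top',(-108,0,33),T(625,288)),('scene',(-108,0,33),S(201,325)),
('top',(-150,-34,16),T(672,200)),('top',(-150,34,16),T(726,340)),
('top',(129,0,52),T(103,463)),('scene',(129,0,52),S(572,68)),
('top',(80,0,5),T(218,438)),
('top',(51,-140,56),T(178,98)),('scene',(51,-140,36),S(638,305)),('scene',(-150,34,16),S(112,352)),
]
ci={n:imaging.camera_info(n) for n in('top','scene')}
f=lambda p:np.concatenate([proj(ci[n],g2w(p,P))[0]-o for n,P,o in obs])
r=least_squares(f,[0.5,0,1.7],loss='soft_l1')
print(r.x); print(r.fun if 0 else f(r.x).reshape(-1,2).round(1))
np.save('p.npy',r.x); p=r.x
for nm,P in dict(ball=(-108,0,33),seat=(91,0,33),bp=(51,-140,36),lo=(-150,0,0),hi=(145,0,0)).items(): print(nm,g2w(p,P)[0].round(4), np.hypot(*g2w(p,P)[0][:2]).round(3))
L=[[(-150,y,16),(145,y,16)] for y in(-34,34)]+[[(-150,0,0),(145,0,0)],[(-150,-34,16),(-150,0,0)],[(-150,34,16),(-150,0,0)],[(129,-34,52),(129,34,52)],[(37,-140,16),(37,-140,56)],[(65,-140,16),(65,-140,56)],[(37,-140,56),(65,-140,56)],[(37,-140,16),(65,-140,16)],[(80,-20,5),(80,20,5)]]
for n in('top','scene'):
    im=cv2.imread(f'pics/{n}0.png'); x0,y0,w,h=(225,120,200,150) if n=='top' else (230,145,175,130)
    im=cv2.resize(im[y0:y0+h,x0:x0+w],None,fx=4,fy=4,interpolation=cv2.INTER_CUBIC)
    for a in L:
        q=(proj(ci[n],g2w(p,a))-[x0,y0]+.375)*4; q=q.round().astype(int); cv2.line(im,tuple(map(int,q[0])),tuple(map(int,q[1])),(0,255,0),1)
    cv2.imwrite(f'pics/ov_{n}.png',im)
E
python3 fit.py
```

```text
[0.49323536 0.06013906 1.91915653]
[[ 0.   0.2]
 [ 0.  -0.5]
 [ 0.6 -0. ]
 [ 1.2 -0.4]
 [-0.9 -0.3]
 [-2.8 -1.8]
 [-0.3  0.5]
 [-1.5 -2. ]
 [ 1.5  0.4]
 [-2.6 -0.3]]
ball [ 0.5312 -0.0444  0.0756] 0.533
seat [0.4638 0.1413 0.0998] 0.485
bp [0.609  0.1514 0.0979] 0.628
lo [ 0.5441 -0.0798  0.0377] 0.55
hi [0.4441 0.1954 0.0737] 0.485
```

View pics/ov_top.png

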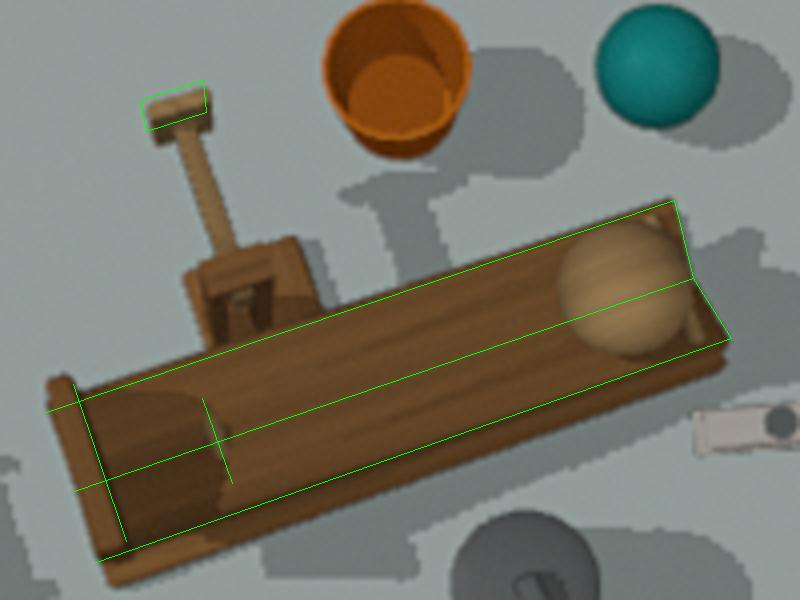

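View pics/ov_scene.png

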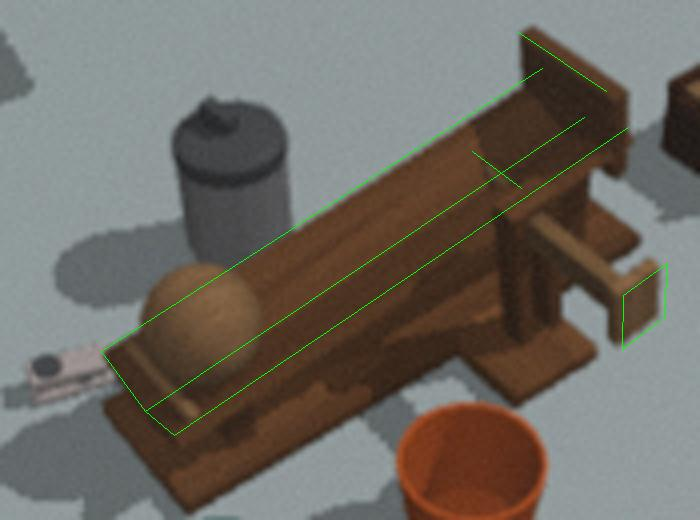

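```bash
sed -i "s/^r=least.*/obs+=[('top',(129,-34,16),T(80,392)),('top',(129,34,16),T(132,547))]\nw=.7\nF=lambda q:np.concatenate([(proj(ci[n],g2w(q[:3],P))[0]-o+(q[3:5] if n=='top' else q[5:7])) for n,P,o in obs]+[q[3:]*1.0])\nr=least_squares(F,[0.5,0,1.9,0,0,0,0],loss='soft_l1')/; s/^np.save.*/p=r.x[:3];np.save('p.npy',p)/; s/print(r.fun if 0 else f(r.x).*/print(F(r.x).reshape(-1,2).round(1))/" fit.py; python3 fit.py
```

```text
[0.49364632 0.06042662 1.91486759 0.14024331 0.07244947 0.4499644
 0.33011309]
[[ 0.1  0.3]
 [ 0.6 -0.2]
 [ 0.8  0.1]
 [ 1.2 -0.2]
 [-1.  -0.7]
 [-2.  -1.2]
 [-0.4  0.2]
 [-1.3 -2.4]
 [ 2.   1. ]
 [-2.1 -0.1]
 [ 0.4  1.4]
 [-0.2  0.1]
 [ 0.1  0.1]
 [ 0.4  0.3]]
ball [ 0.5312 -0.0443  0.0756] 0.533
seat [0.4645 0.1417 0.0998] 0.486
bp [0.6098 0.1512 0.0979] 0.628
lo [ 0.5439 -0.0797  0.0377] 0.55
hi [0.4451 0.1959 0.0737] 0.486
```

View pics/ov_top.png

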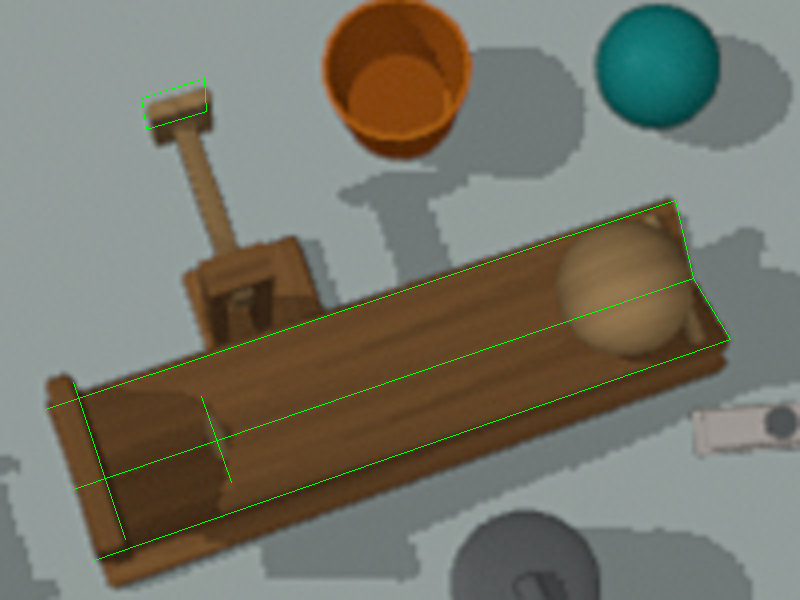

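```bash
cat >> h.py <<'E'
p=np.load('p.npy')
def tool():
    s=status.state(); q=s['tool_rot']; return s,Ro.from_quat([q[1],q[2],q[3],q[0]]).as_matrix()
def plan(Pg=None,W=None,jaw=None,tcp2tip=0.008):
    """tip target (gutter mm or world m) -> tool shift cm; jaw = world yaw angle of tool y"""
    s,R=tool(); tgt=g2w(p,Pg)[0] if W is None else np.array(W)
    tgt=tgt+[0,0,tcp2tip]
    d=R.T@(tgt-s['tool_pos'])*100
    a=np.arctan2(R[1,1],R[0,1]); tw=None
    if jaw is not None:
        e=(jaw-a+np.pi/2)%np.pi-np.pi/2; tw=-e  # tool x points down
    print('t',round(s['time'],2),'tcp',s['tool_pos'].round(4),'tool x',R[:,0].round(3),'y',R[:,1].round(3),'F',s['contact_force'].round(1),'w',round(s['gripper_width'],2),'j6',s['joint_pos'][5].round(2))
    tip=s['tool_pos']-[0,0,tcp2tip]; print('tip in gutter', ((tip-[p[0],p[1],.056])@Rg(p[2])*1000).round(1))
    print('target tcp',tgt.round(4),'shift cm',d.round(2),'twist',tw)
def pix2w(n,uv,z):
    ci=imaging.camera_info(n); r=ci['R'].T@np.linalg.inv(ci['K'])@[uv[0],uv[1],1]; c=-ci['R'].T@ci['t']; return c+r*(z-c[2])/r[2]
E
python3 - <<'E'
from h import *
plan((-165,0,60),jaw=p[2]+np.pi/2)
for nm,uv,z in [('tball1',(460,201),.03),('tball2',(389,136),.03),('clip',(413,227),.01),('cup',(324,135),.06),('sippy',(356,264),.09)]:
    w=pix2w('top',uv,z); print(nm,w.round(3),((w-[p[0],p[1],.056])@Rg(p[2])*1000).round(0))
E
```

```text
t 0.15 tcp [ 0.1946 -0.5934  0.2383] tool x [-0.     0.002 -1.   ] y [ 0.312 -0.95  -0.002] F [ 0.1 -0.4  0.9] w 1.0 j6 -0.12
tip in gutter [-489.6  502.1  235.8]
target tcp [ 0.5514 -0.1006  0.1034] shift cm [ 13.56 -35.69 -49.25] twist 1.543525190432077
tball1 [ 0.522 -0.194  0.03 ] [-251.   59.    5.]
tball2 [ 0.648 -0.067  0.03 ] [-174. -103.   -5.]
clip [ 0.477 -0.11   0.01 ] [-159.   73.  -27.]
cup [0.641 0.055 0.06 ] [ -54. -137.   11.]
sippy [0.406 0.002 0.09 ] [-22. 103.  37.]
```

>>> carry_out(moves=[0,0,-2,-2.8,0.1,0,0,-4.2,-5.8,0.2,0,0,-6.5,-9,0.3,0,0,-8.8,-12.1,0.4,0,0,-11,-15.2,0.5,0,0,-13.3,-18.4,0.6,0,0,-15.5,-21.4,0.7,0,0,-17.8,-24.6,0.8,0,0,-20,-27.6,0.9,0,0,-22.3,-30.8,1.0,0,0,-24.5,-33.8,1.1,0,0,-26.5,-36.6,1.2])

```text
time: 1.15
tool_pos: [0.4606, -0.2259, 0.2391]
tool_rot: [0.304, -0.639, 0.304, 0.639]
contact_force: [0.2, -0.9, -0.8]
gripper_width: 0.002
```

Run:
```python
from h import *
plan((-165,0,75),jaw=p[2]+np.pi/2)
```

```text
t 1.15 tcp [ 0.4606 -0.2259  0.2391] tool x [ 0.  0. -1.] y [-0.776 -0.631 -0.   ] F [ 0.2 -0.9 -0.8] w 0.0 j6 1.86
tip in gutter [-235.2  127.7  205.3]
target tcp [ 0.552  -0.1023  0.1183] shift cm [ 12.08 -14.88   3.82] twist 0.3391249185874248
```

>>> carry_out(moves=[0,0.5,-2.5,0.6,0.1,0,2,-5.5,1.4,0.2,0,4,-8.5,2.2,0.3,0,6,-11.5,3,0.34,0,8,-13.5,3.5,0.34,0,10,-14.5,3.7,0.34,0,11,-14.9,3.8,0.34,0,11,-14.9,3.8,0.34,0,11,-14.9,3.8,0.34])

```text
time: 1.9
tool_pos: [0.5505, -0.1044, 0.1289]
tool_rot: [0.406, -0.578, 0.406, 0.579]
contact_force: [0.7, -0.0, 0.2]
gripper_width: 0.001
```

Run:
```python
from h import *
plan((-165,0,33),jaw=p[2]+np.pi/2)
for n in ["scene","top","wrist"]:
    im=imaging.grab_frame(n); cv2.imwrite(f"pics/{n}2.png",im[:,:,::-1])
    if n=='wrist': cv2.imwrite('pics/w2.png',im[:,:,::-1]); continue
    x0,y0=(330,110) if n=='top' else (170,100)
    cv2.imwrite(f"pics/{n}2c.png",cv2.resize(im[y0:y0+150,x0:x0+200,::-1],None,fx=4,fy=4,interpolation=cv2.INTER_CUBIC))
    s,R=tool()
    tip=s['tool_pos']
    for k in(0,.008,.021): print(n,k,((proj(imaging.camera_info(n),(tip-[0,0,k])[None])[0]-[x0,y0])*4).round())
```

```text
t 1.9 tcp [ 0.5505 -0.1044  0.1289] tool x [-0.001  0.    -1.   ] y [-0.94  -0.341  0.001] F [ 0.7 -0.   0.2] w 0.0 j6 2.47
tip in gutter [-165.1    2.1   85.7]
target tcp [ 0.5502 -0.0975  0.0766] shift cm [ 5.23 -0.22  0.65] twist 0.0034596454702624513
scene 0 [304. 480.]
scene 0.008 [307. 493.]
scene 0.021 [312. 512.]
top 0 [367. 250.]
top 0.008 [363. 255.]
top 0.021 [357. 262.]
```

View pics/scene2c.png

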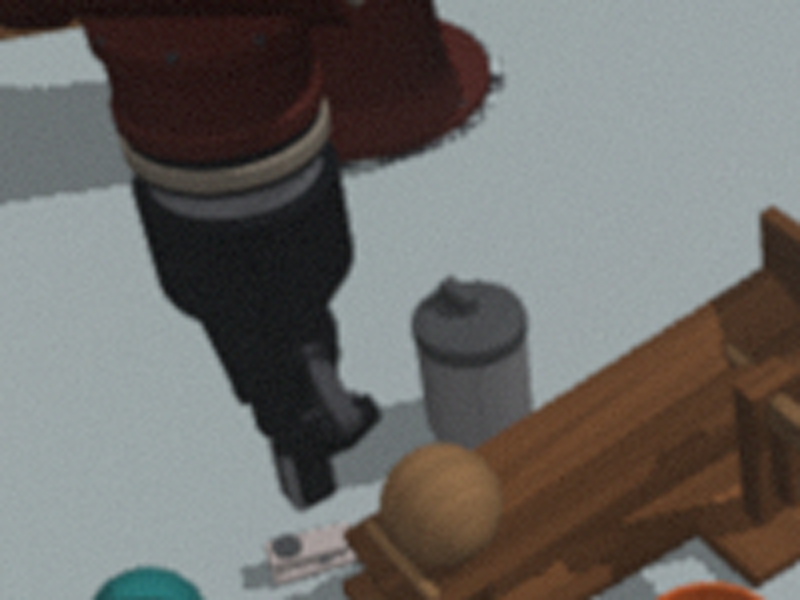

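View pics/wrist2.png

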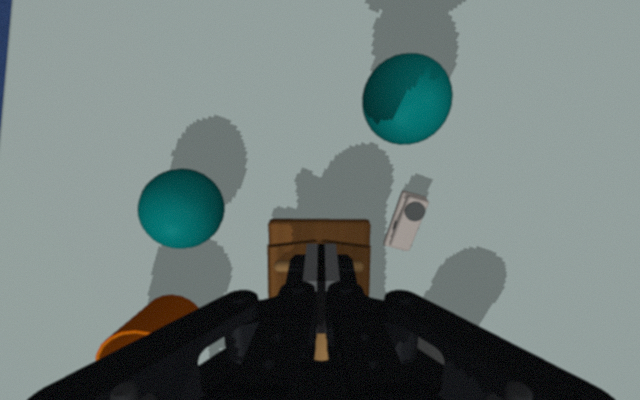

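View pics/top2c.png

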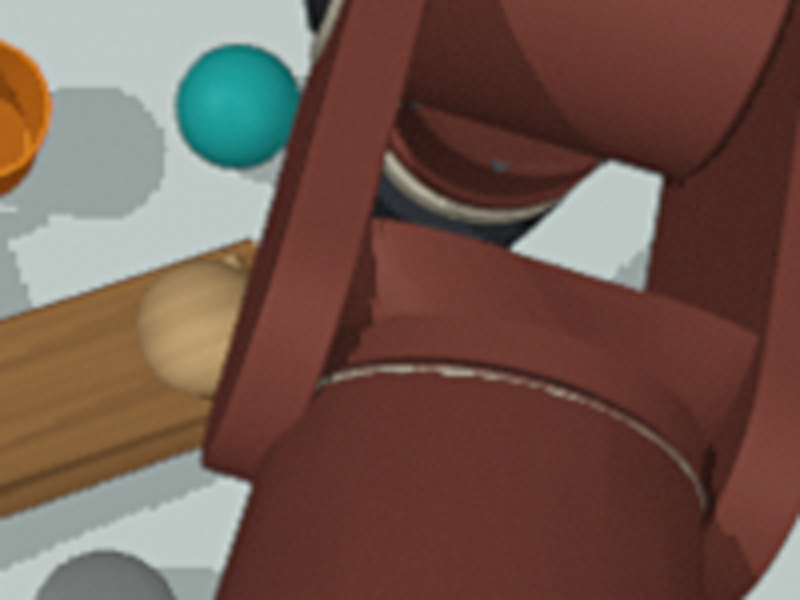

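>>> carry_out(moves=[0,1.0,-0.1,0,0,0,2,-0.1,0,0,0,3,-0.1,0,0,0,4,-0.1,0,0,0,4.5,-0.1,0,0,0,4.7,-0.1,0,0,0,4.7,-0.1,0,0])

```text
time: 2.63
tool_pos: [0.5512, -0.1035, 0.0811]
tool_rot: [0.406, -0.578, 0.406, 0.58]
contact_force: [0.3, -0.2, -0.2]
gripper_width: -0.002
```

Run:
```python
from h import *
plan((-150,0,25),jaw=p[2]+np.pi/2)
plan((47,0,25))
n='scene'; im=imaging.grab_frame(n)
x0,y0=170,110
cv2.imwrite(f"pics/{n}3c.png",cv2.resize(im[y0:y0+150,x0:x0+200,::-1],None,fx=4,fy=4,interpolation=cv2.INTER_CUBIC))
```

```text
t 2.63 tcp [ 0.5512 -0.1035  0.0811] tool x [-0.002  0.001 -1.   ] y [-0.94  -0.341  0.002] F [ 0.3 -0.2 -0.2] w -0.0 j6 2.48
tip in gutter [-170.4    1.1   38.1]
target tcp [ 0.5449 -0.0826  0.0705] shift cm [ 1.06 -0.12  2.18] twist 0.0035767126192460807
t 2.63 tcp [ 0.5512 -0.1035  0.0811] tool x [-0.002  0.001 -1.   ] y [-0.94  -0.341  0.002] F [ 0.3 -0.2 -0.2] w -0.0 j6 2.48
tip in gutter [-170.4    1.1   38.1]
target tcp [0.4789 0.1015 0.0945] shift cm [-1.32 -0.18 21.74] twist None
```

View pics/scene3c.png

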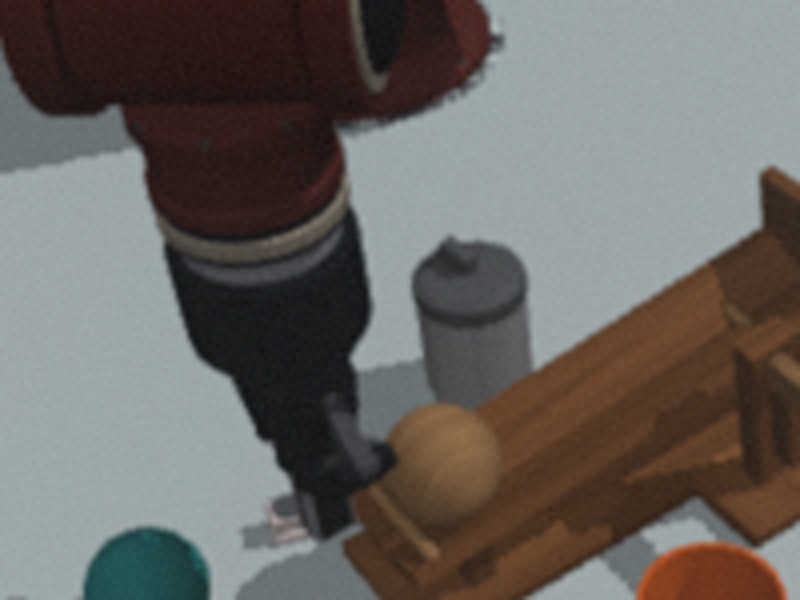

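Run:
```python
from h import *
s,R=tool(); ci=imaging.camera_info('scene')
tip=s['tool_pos']-[0,0,.008]
for c in [(392,462),(375,478),(330,395),(322,537),(352,520),(270,440)]:
    uv=np.array([170+c[0]/4,110+c[1]/4])
    r=least_squares(lambda a:proj(ci,(tip+R[:,1]*a[0]+np.array([0,0,a[1]]))[None])[0]-uv,[0,0])
    print(c,'jaw',(r.x[0]*1000).round(),'above tip',(r.x[1]*1000).round())
```

```text
(392, 462) jaw -85.0 above tip 113.0
(375, 478) jaw -66.0 above tip 88.0
(330, 395) jaw -37.0 above tip 113.0
(322, 537) jaw 10.0 above tip -18.0
(352, 520) jaw -32.0 above tip 32.0
(270, 440) jaw 49.0 above tip 17.0
```

>>> carry_out(moves=[0,0.5,-0.1,0.5,0,0,1.0,-0.1,1.0,0,0,1.0,-0.1,1.5,0,0,0.95,-0.1,2.0,0,0,0.9,-0.1,2.4,0,0,0.86,-0.1,2.8,0,0,0.81,-0.1,3.2,0,0,0.76,-0.1,3.6,0,0,0.71,-0.1,4.0,0,0,0.66,-0.1,4.4,0,0,0.61,-0.1,4.8,0,0,0.56,-0.1,5.2,0])

```text
time: 3.68
tool_pos: [0.535, -0.0542, 0.0768]
tool_rot: [-0.406, 0.579, -0.406, -0.579]
contact_force: [-0.4, -1.1, 0.6]
gripper_width: 0.001
```

Run:
```python
from h import *
plan((47,0,26),jaw=p[2]+np.pi/2)
n='scene'; im=imaging.grab_frame(n)
x0,y0=170,110
cv2.imwrite(f"pics/{n}4c.png",cv2.resize(im[y0:y0+150,x0:x0+200,::-1],None,fx=4,fy=4,interpolation=cv2.INTER_CUBIC))
im=imaging.grab_frame('wrist'); cv2.imwrite('pics/wrist4.png',im[:,:,::-1])
```

```text
t 3.68 tcp [ 0.535  -0.0542  0.0768] tool x [ 0. -0. -1.] y [-0.94  -0.341 -0.   ] F [-0.4 -1.1  0.6] w 0.0 j6 2.55
tip in gutter [-119.4   -0.3   27.6]
target tcp [0.479  0.1014 0.0955] shift cm [-1.87 -0.03 16.54] twist 0.0034410941634392955
```

View pics/scene4c.png

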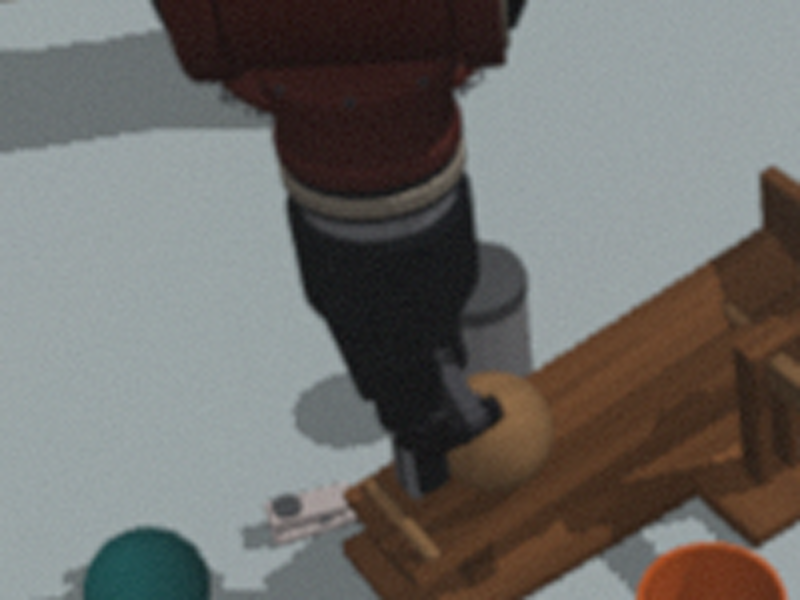

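View pics/wrist4.png

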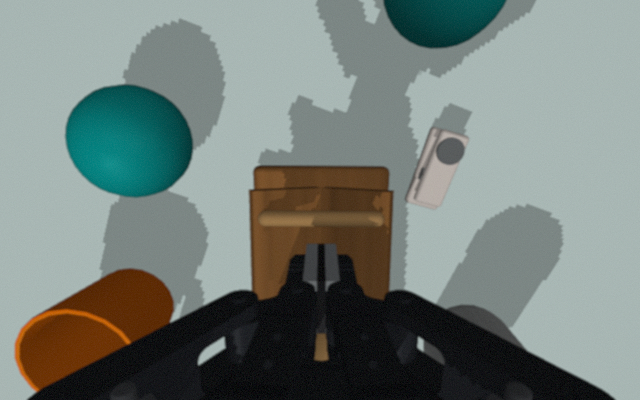

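>>> carry_out(moves=[0,0.05,0,0.4,0,0,0.0,0,0.9,0,0,-0.08,0,1.5,0,0,-0.15,0,2.1,0,0,-0.23,0,2.7,0,0,-0.3,0,3.3,0,0,-0.38,0,3.9,0,0,-0.45,0,4.5,0,0,-0.53,0,5.1,0,0,-0.6,0,5.7,0,0,-0.68,0,6.3,0,0,-0.75,0,6.9,0])

```text
time: 4.78
tool_pos: [0.5114, 0.0109, 0.0843]
tool_rot: [-0.406, 0.579, -0.406, -0.579]
contact_force: [-0.0, -0.3, -0.0]
gripper_width: 0.003
```

Run:
```python
from h import *
plan((47,0,26),jaw=p[2]+np.pi/2)
n='scene'; im=imaging.grab_frame(n)
x0,y0=200,90
cv2.imwrite(f"pics/{n}5c.png",cv2.resize(im[y0:y0+150,x0:x0+200,::-1],None,fx=4,fy=4,interpolation=cv2.INTER_CUBIC))
```

```text
t 4.78 tcp [0.5114 0.0109 0.0843] tool x [ 0. -0. -1.] y [-0.94  -0.341 -0.   ] F [-0.  -0.3 -0. ] w 0.0 j6 2.67
tip in gutter [-49.7  -0.   26.6]
target tcp [0.479  0.1014 0.0955] shift cm [-1.12 -0.03  9.61] twist 0.00357322429364082
```

View pics/scene5c.png

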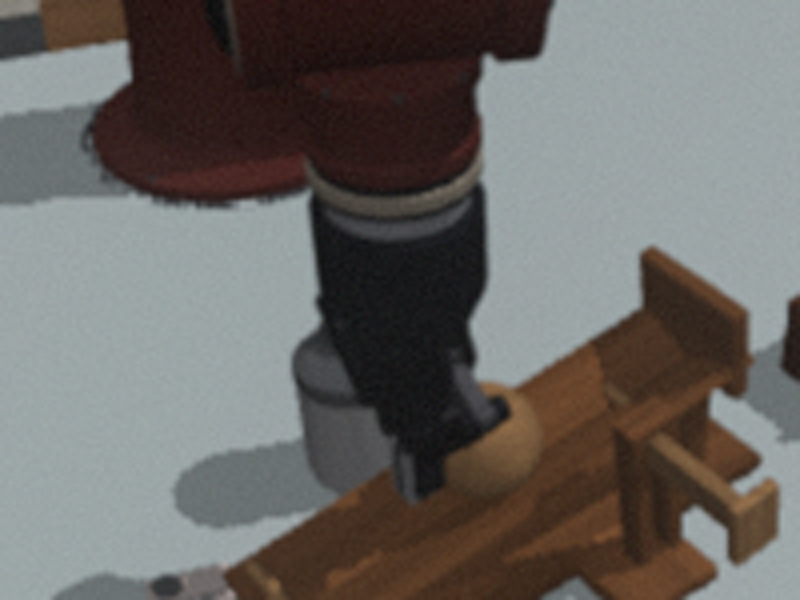

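>>> carry_out(moves=[0,0.0,0,0.4,0,0,-0.05,0,0.9,0,0,-0.13,0,1.5,0,0,-0.2,0,2.1,0,0,-0.28,0,2.7,0,0,-0.35,0,3.3,0,0,-0.43,0,3.9,0,0,-0.5,0,4.4,0,0,-0.56,0,4.9,0,0,-0.62,0,5.4,0,0,-0.68,0,5.8,0,0,-0.73,0,6.2,0])

```text
time: 5.83
tool_pos: [0.4904, 0.069, 0.0916]
tool_rot: [-0.406, 0.579, -0.406, -0.579]
contact_force: [-0.4, -1.0, 0.2]
gripper_width: 0.001
```

Run:
```python
from h import *
plan((47,0,26),jaw=p[2]+np.pi/2)
n='scene'; im=imaging.grab_frame(n)
x0,y0=240,80
cv2.imwrite(f"pics/{n}6c.png",cv2.resize(im[y0:y0+150,x0:x0+200,::-1],None,fx=4,fy=4,interpolation=cv2.INTER_CUBIC))
```

```text
t 5.83 tcp [0.4904 0.069  0.0916] tool x [ 0. -0. -1.] y [-0.94  -0.341  0.   ] F [-0.4 -1.   0.2] w 0.0 j6 2.78
tip in gutter [12.5  0.2 26.2]
target tcp [0.479  0.1014 0.0955] shift cm [-0.4  -0.03  3.43] twist 0.003591895316455762
```

View pics/scene6c.png

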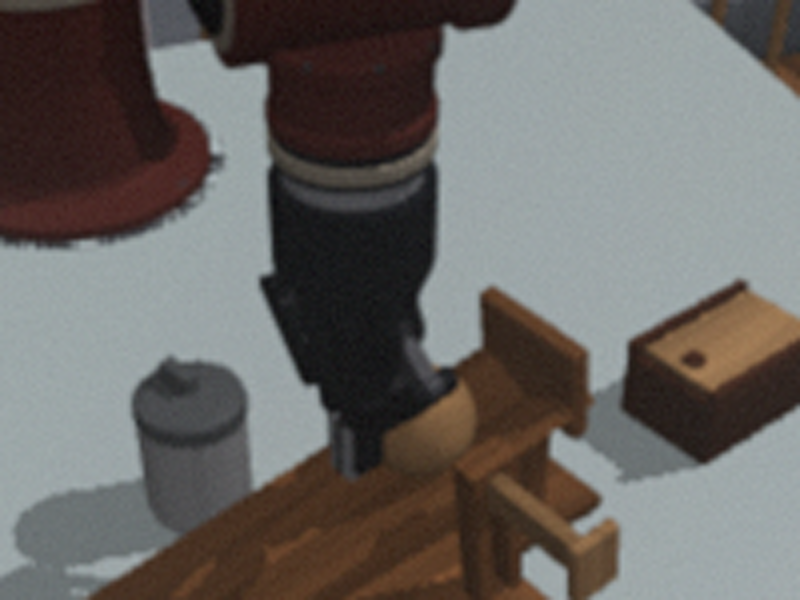

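>>> carry_out(moves=[0,-0.02,0,0.3,0,0,-0.06,0,0.6,0,0,-0.1,0,0.9,0,0,-0.14,0,1.2,0,0,-0.18,0,1.5,0,0,-0.21,0,1.75,0,0,-0.25,0,2.0,0,0,-0.28,0,2.25,0,0,-0.31,0,2.5,0,0,-0.33,0,2.7,0,0,-0.35,0,2.9,0,0,-0.38,0,3.1,0])

```text
time: 6.88
tool_pos: [0.4797, 0.098, 0.0952]
tool_rot: [0.406, -0.579, 0.406, 0.579]
contact_force: [-0.4, 0.3, -0.5]
gripper_width: -0.002
```

Run:
```python
from h import *
plan((47,0,26),jaw=p[2]+np.pi/2)
n='scene'; im=imaging.grab_frame(n)
x0,y0=260,100
cv2.imwrite(f"pics/{n}7c.png",cv2.resize(im[y0:y0+150,x0:x0+200,::-1],None,fx=4,fy=4,interpolation=cv2.INTER_CUBIC))
```

```text
t 6.88 tcp [0.4797 0.098  0.0952] tool x [-0.  0. -1.] y [-0.94  -0.341  0.   ] F [-0.4  0.3 -0.5] w -0.0 j6 2.84
tip in gutter [43.6  0.4 26.1]
target tcp [0.479  0.1014 0.0955] shift cm [-0.03 -0.04  0.34] twist 0.0035180692810410363
```

View pics/scene7c.png

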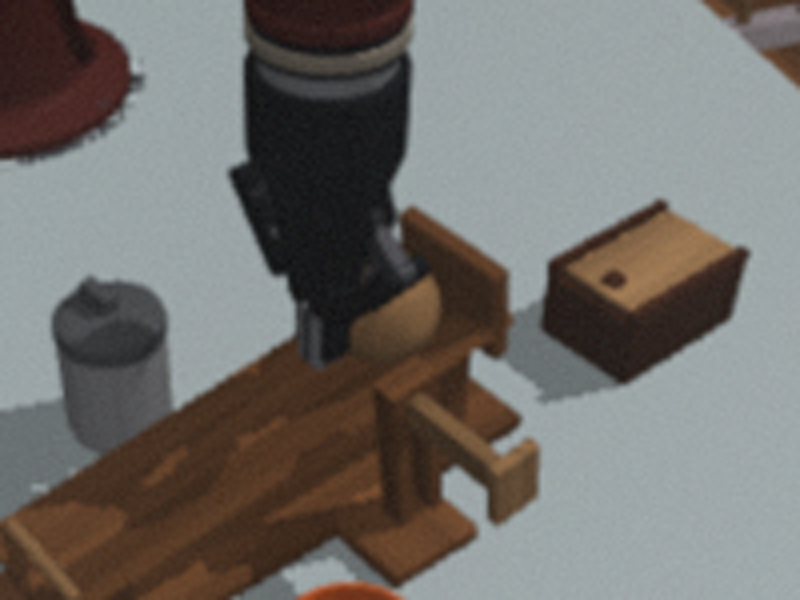

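>>> carry_out(moves=[0,-0.02,0,0.15,0,0,-0.04,0,0.3,0,0,-0.05,0,0.42,0,0,-0.06,0,0.52,0,0,-0.06,0,0.52,0,0,-0.06,0,0.3,0,0,-0.04,0,0.0,0,0,-0.02,0,-0.4,0,0,0,0,-0.8,0,0,0,0,-1.2,0,0,0,0,-1.5,0,0,0,0,-1.5,0])

```text
time: 7.93
tool_pos: [0.4853, 0.083, 0.0954]
tool_rot: [-0.406, 0.579, -0.406, -0.579]
contact_force: [0.4, 0.2, -0.1]
gripper_width: -0.003
```

Run:
```python
from h import *
plan((-30,0,26),jaw=p[2]+np.pi/2)
n='scene'; im=imaging.grab_frame(n)
x0,y0=260,100
cv2.imwrite(f"pics/{n}8c.png",cv2.resize(im[y0:y0+150,x0:x0+200,::-1],None,fx=4,fy=4,interpolation=cv2.INTER_CUBIC))
ci=imaging.camera_info(n)
for x in(68,80,91): print(x,((proj(ci,g2w(p,(x,0,33)))[0]-[x0,y0])*4).round())
```

```text
t 7.93 tcp [0.4853 0.083  0.0954] tool x [ 0. -0. -1.] y [-0.94 -0.34 -0.  ] F [ 0.4  0.2 -0.1] w -0.0 j6 2.81
tip in gutter [27.7  0.2 28.2]
target tcp [0.5048 0.0294 0.0862] shift cm [ 0.92 -0.01 -5.7 ] twist 0.0026415399695496333
68 [356. 323.]
80 [373. 311.]
91 [389. 301.]
```

View pics/scene8c.png

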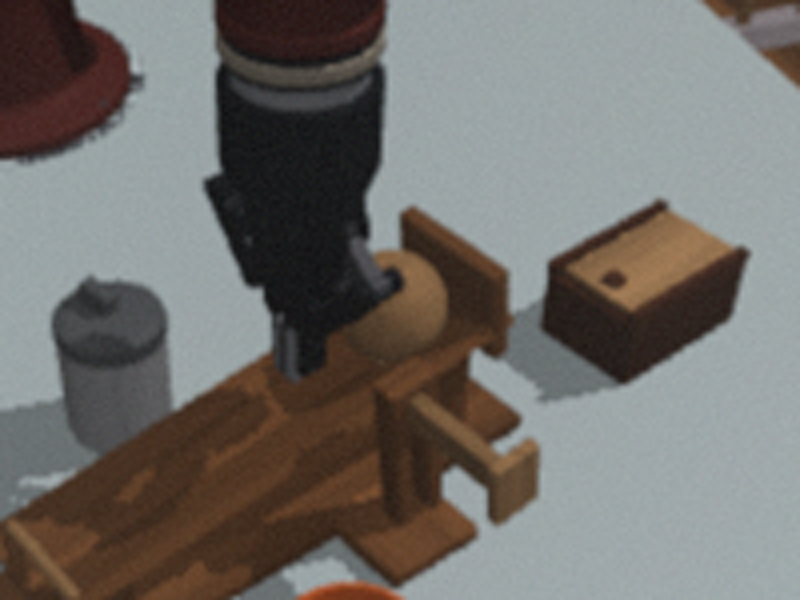

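>>> carry_out(moves=[0,-1.5,0,-0.2,0,0,-3.5,0,-0.2,0,0,-5.5,0,0,0,0,-7,-1,0.3,-0.1,0,-7.5,-3,0.7,-0.2,0,-7.5,-5.5,1,-0.3,0,-7.5,-8,1.3,-0.42,0,-7.5,-10.5,1.6,-0.54,0,-7.5,-13,1.9,-0.66,0,-7.5,-15,2.1,-0.78,0,-7.5,-17,2.2,-0.9,0,-7.5,-18.3,2.3,-1.02])

```text
time: 8.98
tool_pos: [0.6506, 0.1685, 0.1699]
tool_rot: [-0.07, 0.704, -0.069, -0.704]
contact_force: [0.4, -0.3, 0.9]
gripper_width: 0.001
```

Run:
```python
from h import *
plan((51,-180,45),jaw=p[2])
```

```text
t 8.98 tcp [0.6506 0.1685 0.1699] tool x [ 0.  0. -1.] y [-0.196 -0.981 -0.   ] F [ 0.4 -0.3  0.9] w 0.0 j6 1.91
tip in gutter [  61.3 -184.2   99.2]
target tcp [0.6479 0.1636 0.1149] shift cm [5.51 0.53 0.17] twist -0.5408494532935242
```

>>> carry_out(moves=[0,0,0.2,0,-0.12,0,1,0.4,0.1,-0.24,0,2.5,0.5,0.2,-0.36,0,4,0.5,0.2,-0.48,0,5.5,0.5,0.2,-0.54,0,6.7,0.5,0.2,-0.54,0,7.3,0.5,0.2,-0.54,0,7.3,0.5,0.2,-0.54,0,7.3,0.5,0.2,-0.54])

```text
time: 9.73
tool_pos: [0.6463, 0.1632, 0.0973]
tool_rot: [-0.118, -0.697, -0.118, 0.697]
contact_force: [0.5, 0.9, 0.1]
gripper_width: 0.004
```

Run:
```python
from h import *
plan((51,-140-11,26),jaw=p[2])
plan((51,-74-11,26),jaw=p[2])
for n,x0,y0 in(('scene',290,120),('top',210,100)):
    im=imaging.grab_frame(n)
    cv2.imwrite(f"pics/{n}9c.png",cv2.resize(im[y0:y0+150,x0:x0+200,::-1],None,fx=4,fy=4,interpolation=cv2.INTER_CUBIC))
im=imaging.grab_frame('wrist'); cv2.imwrite('pics/wrist9.png',im[:,:,::-1])
```

```text
t 9.73 tcp [0.6463 0.1632 0.0973] tool x [-0. -0. -1.] y [ 0.33  -0.944 -0.   ] F [0.5 0.9 0.1] w 0.0 j6 1.37
tip in gutter [  48.9 -178.4   27.5]
target tcp [0.6198 0.156  0.096 ] shift cm [ 0.13 -0.2   2.74] twist -0.00811829133668418
t 9.73 tcp [0.6463 0.1632 0.0973] tool x [-0. -0. -1.] y [ 0.33  -0.944 -0.   ] F [0.5 0.9 0.1] w 0.0 j6 1.37
tip in gutter [  48.9 -178.4   27.5]
target tcp [0.5577 0.1338 0.096 ] shift cm [ 0.13 -0.15  9.34] twist -0.00811829133668418
```

View pics/scene9c.png

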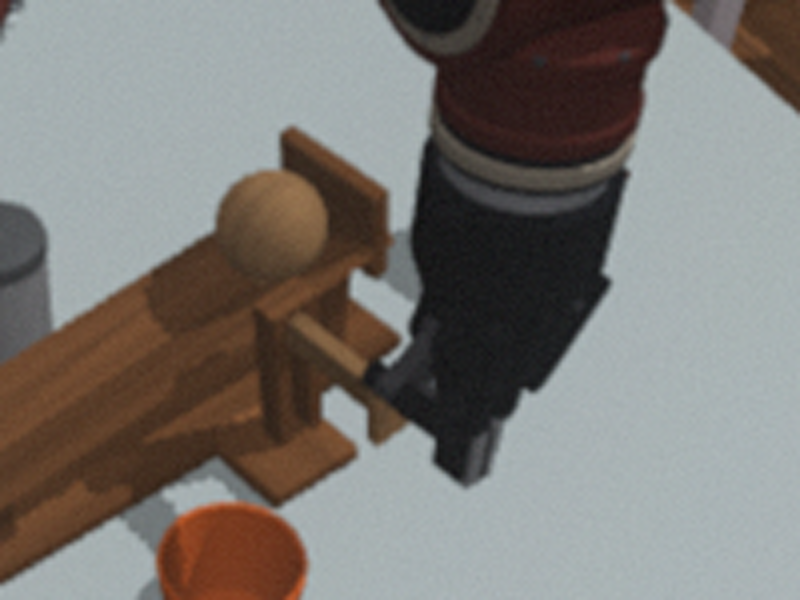

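View pics/wrist9.png

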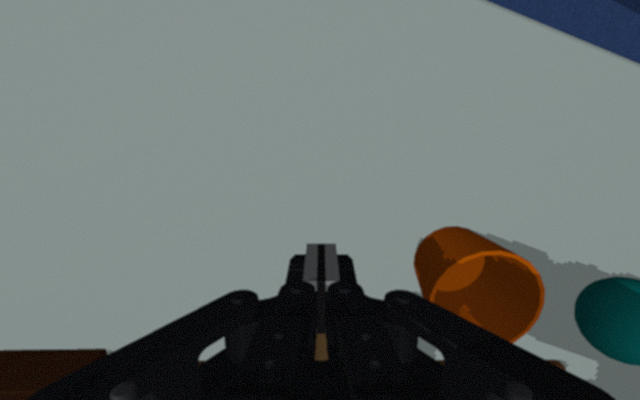

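>>> carry_out(moves=[0,0.05,-0.1,0.6,0,0,0.1,-0.2,1.2,0,0,0.1,-0.2,1.8,0,0,0.1,-0.2,2.3,0,0,0.1,-0.2,2.8,0,0,0.1,-0.2,3.3,0,0,0.1,-0.2,3.8,0,0,0.1,-0.2,4.3,0,0,0.1,-0.2,4.9,0,0,0.1,-0.2,5.5,0,0,0.1,-0.2,6.1,0,0,0.1,-0.2,6.5,0])

```text
time: 10.88
tool_pos: [0.5837, 0.1433, 0.0964]
tool_rot: [0.119, 0.697, 0.118, -0.697]
contact_force: [1.3, 0.8, -1.4]
gripper_width: 0.0
```

Run:
```python
from h import *
plan((51,-74-11,26),jaw=p[2])
for n,x0,y0 in(('scene',270,120),):
    im=imaging.grab_frame(n)
    cv2.imwrite(f"pics/{n}10c.png",cv2.resize(im[y0:y0+150,x0:x0+200,::-1],None,fx=4,fy=4,interpolation=cv2.INTER_CUBIC))
```

```text
t 10.88 tcp [0.5837 0.1433 0.0964] tool x [ 0. -0. -1.] y [ 0.33  -0.944  0.   ] F [ 1.3  0.8 -1.4] w 0.0 j6 1.35
tip in gutter [  51.2 -112.7   26.4]
target tcp [0.5577 0.1338 0.096 ] shift cm [0.04 0.04 2.77] twist -0.007316851891085108
```

View pics/scene10c.png

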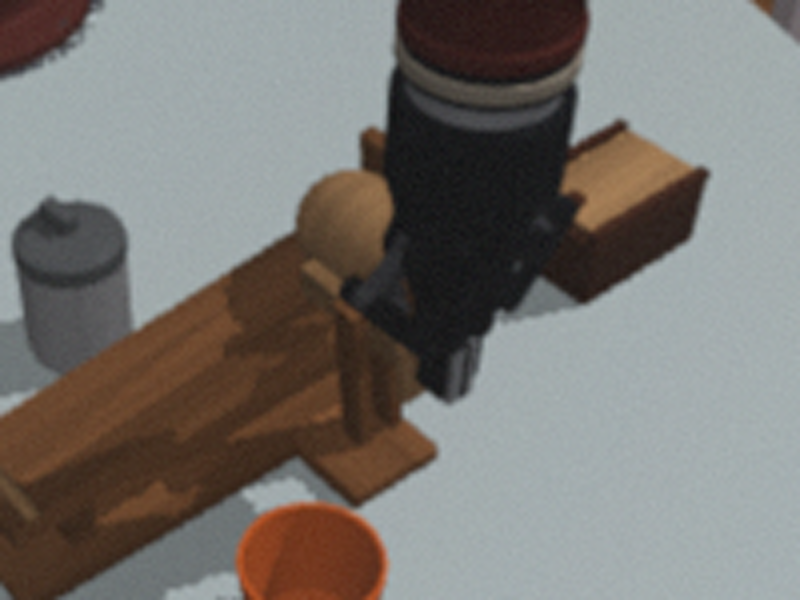

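>>> carry_out(moves=[0,0,0,0.4,0,0,0,0,0.8,0,0,0,0,1.2,0,0,0,0,1.5,0,0,0,0,1.8,0,0,0,0,2.1,0,0,0,0,2.3,0,0,0,0,2.5,0,0,0,0,2.6,0])

```text
time: 11.68
tool_pos: [0.5596, 0.1348, 0.0964]
tool_rot: [0.119, 0.697, 0.118, -0.697]
contact_force: [2.4, 0.4, -0.9]
gripper_width: 0.0
```

>>> carry_out(moves=[0,0,0,0.1,0,0,0,0,0.2,0,0,0,0,0.2,0])

```text
time: 11.93
tool_pos: [0.5586, 0.1345, 0.0965]
tool_rot: [0.118, 0.698, 0.119, -0.696]
contact_force: [5.3, 0.4, -2.1]
gripper_width: -0.004
```

>>> carry_out(moves=[0,0,0,0.1,0,0,0,0,0.2,0,0,0,0,0.2,0])

```text
time: 12.18
tool_pos: [0.5586, 0.1344, 0.0967]
tool_rot: [0.118, 0.7, 0.119, -0.694]
contact_force: [12.6, 4.3, -6.3]
gripper_width: 0.0
```

>>> carry_out(moves=[0,0,0,-0.4,0,0,0,0,-0.8,0,0,0,0,-1.5,0,0,0,0,-2.5,0,0,0,0,-4,0,0,-1,0,-6,0,0,-3,0,-7.5,0,0,-6,0,-9,0,0,-9,0,-10,0,0,-12,0,-10.5,0,0,-13,0,-11,0,0,-13,0,-11,0])

```text
time: 13.18
tool_pos: [0.6627, 0.1706, 0.2307]
tool_rot: [0.119, 0.7, 0.119, -0.694]
contact_force: [0.7, 0.4, 1.0]
gripper_width: -0.0
```

Run:
```python
from h import *
plan((51,-74-11,26),jaw=p[2])
for n,x0,y0 in(('scene',240,120),('top',210,100)):
    im=imaging.grab_frame(n); cv2.imwrite(f"pics/{n}11.png",im[:,:,::-1])
    cv2.imwrite(f"pics/{n}11c.png",cv2.resize(im[y0:y0+150,x0:x0+200,::-1],None,fx=4,fy=4,interpolation=cv2.INTER_CUBIC))
    for P in((91,0,33),(51,-74,56),(51,16,42)): print(n,P,((proj(imaging.camera_info(n),g2w(p,P))[0]-[x0,y0])*4).round())
```

```text
t 13.18 tcp [0.6627 0.1706 0.2307] tool x [ 0.007  0.001 -1.   ] y [ 0.331 -0.944  0.001] F [0.7 0.4 1. ] w -0.0 j6 1.38
tip in gutter [  66.7 -196.3  159.7]
target tcp [0.5577 0.1338 0.096 ] shift cm [ 1.338e+01 -1.000e-02  1.123e+01] twist -0.007119596452890065
scene (91, 0, 33) [469. 221.]
scene (51, -74, 56) [506. 303.]
scene (51, 16, 42) [390. 231.]
top (91, 0, 33) [248. 515.]
top (51, -74, 56) [281. 309.]
top (51, 16, 42) [352. 517.]
```

View pics/scene11c.png

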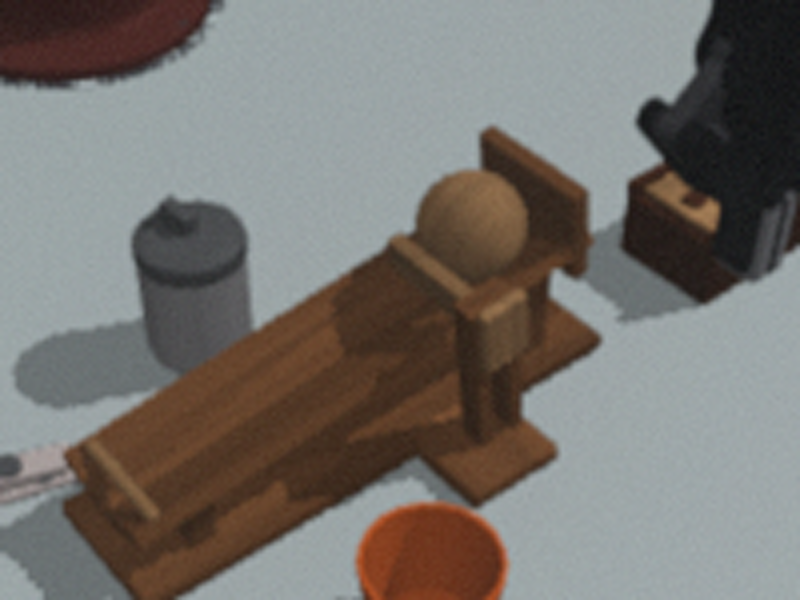

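View pics/top11c.png

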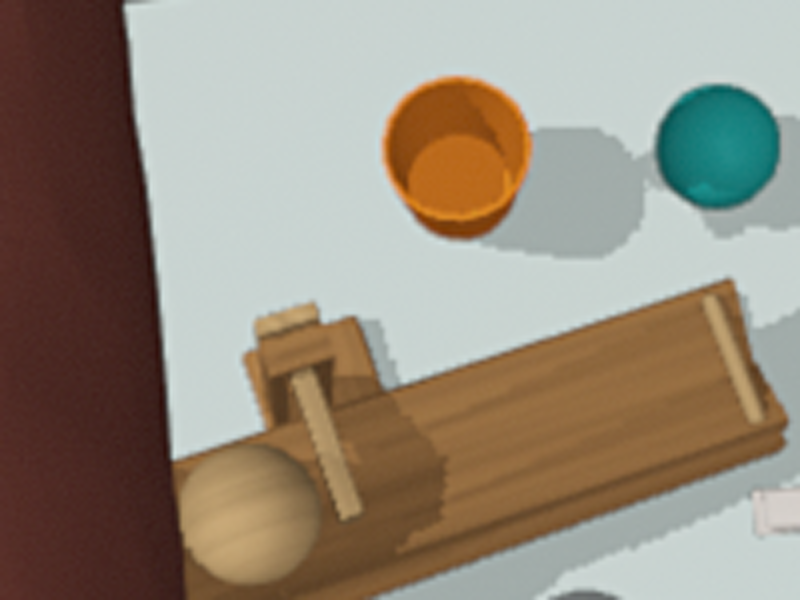

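View pics/scene11.png

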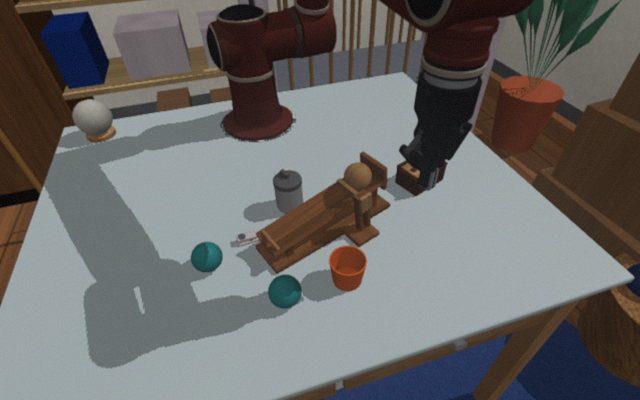

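```bash
python3 -c "
from plant import workorder; print(workorder.job_done())"
```

```text
the job is handed in; nothing more can be done
None
```

I pushed the ball up the gutter with the closed fingertips until it dropped over the top dowel. Then I backed off, checked that it stayed, and pushed the bolt in behind it. The job is handed in after about 13 s of robot time.

- **Ball:** after the arm withdrew, the last pictures put its centre within about 1 px of the seat position (gutter x = 91 mm). It was still there after the bolt went in.
- **Bolt:** it hit its end stop, with the tool no longer advancing and the wrist force rising to about 14 N. The head plate is up against the guide, and the bolt's nose is within 1 px of its fully-in position.
- **Rest of the scene:** the cups, clip, wooden box and turquoise balls look unmoved. I judged this by eye from the pictures and did not measure it. The gripper is withdrawn and touching nothing.

The gutter position came from a camera fit with residuals of up to about 2.5 px (a few mm). None of the checks failed or disagreed.

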